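# Wring a gauge-block height standard in the corner of the wringing base

### The arm

A 6-joint arm with a two-finger parallel gripper is mounted at the origin on a cart in front of the work surface, level with it; the furniture and walls round the work are solid. World frame = base frame: x ahead of the robot, y to its left, z up, the work surface at z = 0. Lengths are in m, angles in rad, forces in N, time in s.
With the tool pointing down it reaches from about 0.35 to 0.875 m from the base axis. Payload 4.2 kg.
Tool frame: the origin (TCP) lies on the centre line of the jaws, within the pads' length; the fingertips stand 19 mm ahead of it and the grasp point (between the pads) is the TCP; z points along the fingers, y is the line along which they close (so a half turn about z gives the same grasp; the last joint's range is limited). The gripper opens to 87 mm and grips with 3 to 60 N. Pads are 19 mm wide; open, the fingers measure 117 mm over their backs; the gripper's body (75 mm by 190 mm) begins 51 mm behind the grasp point.
Start: joints at [1.603, 0.385, 0.008, 0, -1.194, -0.259], TCP at [0.141, 0.609, 0.215] pointing down, gripper open.
Joint ranges: [-3.14, 3.14], [-1.21, 2.06], [-1.07, 1.41], [-3.16, 2.05], [-2.99, -0.16], [-3.1, 3.1]. Speed limits (rad/s): [2.79, 2.79, 3.14, 3.14, 3.14, 3.14].

### API

Orientations are given as a unit quaternion [w, x, y, z].
In Python, from rig import * gives the robot as it stands. The module is installed in compiled form; this text tells all that it offers.
- The arm moves only by the tool arm_command, never from a script. Its argument "commands" is a list that holds one entry, the list of rows, each a list of 7 numbers: the shift along the tool's x, y, z in mm, then the turn, a rotation vector about the tool's x, y, z in rad, then the opening, from 0 (shut) to 1 (fully open). A call has 1 to 20 rows; each row is the pose to reach, as a shift and turn from the pose commanded when the call began, along the tool's axes at that moment; what a row does not reach only later rows make up. A row lasts 1/8 s, in which the tool goes at most 62.5 mm and 10.7 degrees, less where a joint would pass 70% of its speed; a pose out of reach is approached as far as the arm can. A call with a gripper value outside its range is refused whole. The fingers move at their own pace and stop on an object; "squeeze" is the grip in N (left out, the last holds). Time passes only in rows, so rows that repeat a pose let the fingers close. It gives the time, the measured TCP pose, the force, the opening and the grip force at its end, in the units of the state.
- read_state(): the state, without advancing time (a new reading comes with each control period).
- capture(name): name is "side" or "top"; returns a dict with "img" (420x560x3 uint8, blue, green, red), "mtx" (3x3 intrinsics, pixels), "D" ([k1, k2, p1, p2, k3] as OpenCV has them; the pictures are not rectified), "R" (3x3) and "t" (3): a world point X has camera coordinates R X + t. Camera axes: x right, y down, z forward; pixel columns grow to the right and rows downward; lengths in m; the calibration is good to about 2 mm. A picture is of the moment at which its call begins. There is no depth.
- job_done(): hands the job in; it is judged then, once.
Trained networks look in the newest picture that a camera, given by its name, has taken for a name from the list of things; names that differ only in an ending like _2 or _b are one class to them, and where a whole thing is asked for, a point or a joint stands for the part that bears it (a point fixed in the world has none). Each returns a list of dicts, best first, with "confidence" (0 to 1); they miss things now and then, are a little off and sometimes report something else, mostly with a low value. They report only what shows in the picture. A call takes as long as a camera call. They do not tell look-alikes from the thing itself.
- masks_of(camera, query): "pixels" (420x560 bool, what is visible of it) and "rect" ([left, top, right, bottom] in pixels, round what is visible of it).
The state is a dict: "t": time; "qpos": joint angles; "dq": joint speeds; "effort": joint torques, N m; "tcp_pos": TCP position; "tcp_rot": TCP orientation; "ft_force": force on the tool from outside, world axes, zero at the start; "ft_torque": the same for the moment, N m; "width": opening from 0.0 (shut) to 1.0 (fully open); "finger_force": force on a finger pad.
Only numpy, scipy, OpenCV 4.12 (cv2) and the standard library are available. Lean on these libraries where they do the work, as an engineer would, in place of code of your own. Each camera call takes 0.05 s, during which the arm holds its last target. There are 200 camera calls.

### The job

Make up the height standard on the black granite base. First push the larger gauge block, which leans against the low steel fence, upright and flat against the fence and home against the taller end stop; then lay the smaller block lengthwise on top of it with about half its length hanging out past the end away from the stop, and with light pressure slide it along, without lifting it, until it meets the stop, so that the two stand in full contact, flush on every side. Let go of the stack and leave everything else where it is.

Things in the scene. Friction and masses are not known exactly. Their poses are not given: they have to be found in the camera images.
- corner (a point): Inner corner of the wringing base, on the plate's top, where the fence's front face meets the end stop's inner face. Axes: x into the fence, y along it towards the stop, z up. Steel fence: x 0 to 14 mm, y -135 to +15 mm, 20 mm high above the plate, bare plate behind it. Steel end stop: x -32 to +14 mm, y 0 to 15 mm, 44 mm high above the plate.
- wring_base: Wringing base, fixed to the bench: black granite plate 120 x 180 mm, its top 20 mm above the bench, with the steel fence and end stop. Origin at the centre of its underside; axes as those of the corner, which lies at x +30, y +55, z +20 mm. A thin block let go on it may rock for a second before it rests.
- block_30_mid (a point): Centre of the larger steel gauge block: 9 mm thick (its x) x 30 mm high (y, up) x 35 mm long (z, along the fence, pointing away from the stop). Starts on the plate tilted 0.35 rad, its back resting on the fence's upper edge, its foot about 7 mm out from the fence, its end 5 to 25 mm short of the stop. About 60 g. Home: centre at x -4.5, y -17.5, z +15 mm from the corner.
- block_20_mid (a point): Centre of the smaller steel gauge block: 9 mm thick (its x) x 20.5 mm high (y, up) x 35 mm long (z, level). Starts standing on a 9 x 35 mm face on the bench left or right of the base, in one of three places, at any yaw. About 60 g. Home: centre at x -4.5, y -17.5, z +40 mm from the corner, either end to the stop.
- esd_tray: Obstacle, fixed: black tray of eight small boards, lying tilted on a sloping rest left of the base. With the rest it fills about x 0.39 to 0.61 m, y -0.045 to +0.19 m in the room; its raised far-left rim is 143 mm above the bench, its low near-right rim about 50 mm. Origin at the centre of its underside.
- loupe: Bystander: black eye loupe with a white ring, 36 mm diameter, 36 mm high, loose on the bench; origin at the centre of its underside.
- gold_block: Bystander: brass contact block with a row of pins, 18 x 26 x 15 mm, loose on the bench; origin at the centre of its underside.
- white_puck: Bystander: white calibration puck, 54 mm diameter, 14 mm high, loose on the granite plate's front right quarter; origin at the centre of its underside.
- lens_cap: Bystander: black lens cap, 51 mm diameter, 10 mm high, loose on the bench at the left; origin at the centre of its underside.
- paste_syringe: Bystander: amber syringe, 25 x 108 x 25 mm, lying loose on the bench at the right; origin at the centre of its underside.
- dongle: Bystander: blue plug-in stick, 18 x 48 x 12 mm, loose at the back of the bench; origin at the centre of its underside.
Mind the look-alikes: they are no part of the job. What is shaped like the wring_base but white is not meant.

How it is judged:
By the outcome, as a careful person would: the job done as asked, in the order asked, and still so for the second after the job is handed in, with the robot touching nothing.
It also fails if it takes over 72 s, if anything falls off the work surface, if the arm or the gripper's body presses on something with over 40 N, if the wrist force passes 120 N, or if a joint passes its speed limit or range.

## Working session

There is one attempt and no reset: what is moved stays moved. The work goes in short steps, Python scripts to look and compute and a tool call to move; the robot and the scene stay as the last step left them, time stands still between calls to the robot, and variables do not carry over. Pictures are saved under pics/ and viewed, at most 10 in all, crops included, and the job is handed in when it is done.

Besides the shell and the picture viewer there is one more tool, called after "Emit:" as a command line: name --argument value ..., lists and objects as JSON in quotes. arm_command: Moves the arm, as the interface text tells. Its arguments: {"type":"object","properties":{"commands":{"type":"array","items":{"type":"array","items":{"type":"array","items":{"type":"number"}}}},"squeeze":{"type":"number"}},"required":["commands"]}

```bash
mkdir -p pics; ls
cat > h.py <<'E'
from rig import *
import numpy as np, cv2
def snap(n,f=None):
    c=capture(n)
    if f: cv2.imwrite('pics/'+f,c['img'])
    return c
def proj(c,P):
    return cv2.projectPoints(np.array(P,float).reshape(-1,3),cv2.Rodrigues(c['R'])[0],c['t'],c['mtx'],c['D'])[0].reshape(-1,2)
def back(c,uv,z):
    p=cv2.undistortPoints(np.array(uv,float).reshape(-1,1,2),c['mtx'],c['D']).reshape(-1,2)
    d=np.c_[p,np.ones(len(p))]@c['R']; o=-c['R'].T@c['t']
    return o+d*((z-o[2])/d[:,2])[:,None]
E
python3 - <<'E'
from h import *
for n in ['top','side']:
    c=snap(n,n+'0.png'); print(n,(-c['R'].T@c['t']).round(3),c['R'].round(2).tolist(),c['mtx'][0,0])
    for q in ['wring_base','block_30_mid','block_20_mid','white_puck','esd_tray','loupe','gold_block','paste_syringe','lens_cap']:
        for m in masks_of(n,q)[:3]:
            ys,xs=np.nonzero(m['pixels']); print(q,round(m['confidence'],2),np.round(m['rect']),xs.mean().round(1),ys.mean().round(1),back(c,[[xs.mean(),ys.mean()]],0.02)[0].round(3))
E
```

```text
pics
top [ 0.45  -0.136  1.728] [[0.02, -1.0, 0.01], [-1.0, -0.02, -0.07], [0.07, -0.01, -1.0]] 494.4376730358063
wring_base 0.73 [402. 200. 464. 246.] 432.4 221.2 [ 0.513 -0.662  0.02 ]
wring_base 0.65 [276. 201. 329. 243.] 300.4 221.8 [ 0.5   -0.203  0.02 ]
wring_base 0.58 [372. 187. 403. 195.] 387.3 190.3 [ 0.617 -0.503  0.02 ]
block_20_mid 0.61 [143. 189. 146. 198.] 143.2 192.5 [0.589 0.343 0.02 ]
block_20_mid 0.16 [183. 191. 257. 253.] 215.5 224.8 [0.483 0.089 0.02 ]
white_puck 0.47 [308. 224. 325. 244.] 316.7 235.8 [ 0.453 -0.261  0.02 ]
esd_tray 0.72 [182. 188. 254. 254.] 215.1 222.8 [0.49  0.091 0.02 ]
loupe 0.57 [257. 168. 269. 176.] 262.1 171.8 [ 0.671 -0.066  0.02 ]
loupe 0.44 [134. 224. 142. 236.] 139.6 229.3 [0.462 0.35  0.02 ]
gold_block 0.47 [363. 216. 370. 225.] 366.4 219.8 [ 0.513 -0.432  0.02 ]
paste_syringe 0.56 [374. 188. 403. 192.] 388.5 190.6 [ 0.616 -0.508  0.02 ]
lens_cap 0.6 [166. 231. 183. 246.] 172.9 237.1 [0.437 0.235 0.02 ]
lens_cap 0.57 [275. 205. 332. 242.] 299.8 222.1 [ 0.499 -0.201  0.02 ]
side [ 0.348 -1.156  0.718] [[0.98, -0.21, -0.02], [-0.13, -0.51, -0.85], [0.17, 0.83, -0.53]] 403.3334573622979
wring_base 0.96 [281. 321. 351. 412.] 315.7 367.4 [ 0.511 -0.678  0.02 ]
wring_base 0.63 [246. 204. 286. 259.] 267.8 233.9 [ 0.503 -0.219  0.02 ]
block_30_mid 0.59 [269. 218. 278. 231.] 272.8 224.4 [ 0.527 -0.176  0.02 ]
white_puck 0.64 [245. 235. 265. 250.] 253.4 243.1 [ 0.455 -0.252  0.02 ]
white_puck 0.19 [245. 208. 289. 260.] 267.2 234.1 [ 0.501 -0.22   0.02 ]
esd_tray 0.95 [222. 145. 276. 198.] 249.7 170.6 [0.512 0.19  0.02 ]
esd_tray 0.61 [220. 171. 231. 176.] 226.1 171.2 [0.425 0.208 0.02 ]
gold_block 0.56 [285. 286. 296. 293.] 288.8 287.6 [ 0.512 -0.448  0.02 ]
paste_syringe 0.83 [334. 281. 347. 314.] 338.4 300.2 [ 0.615 -0.516  0.02 ]
```

Run:
```python
import cv2,numpy as np
t=cv2.imread('pics/top0.png');s=cv2.imread('pics/side0.png')
a=cv2.resize(t[185:255,262:342],None,fx=8,fy=8,interpolation=cv2.INTER_CUBIC)[:,:400*2]
cv2.imwrite('pics/tc.png',a)
b=cv2.resize(s[190:270,230:310],None,fx=7,fy=7,interpolation=cv2.INTER_CUBIC)
cv2.imwrite('pics/sc.png',b)
cv2.imwrite('pics/both.png',np.vstack([t[150:270,100:500],s[130:420,100:500]]))
```

```text
(no output)
```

View pics/tc.png

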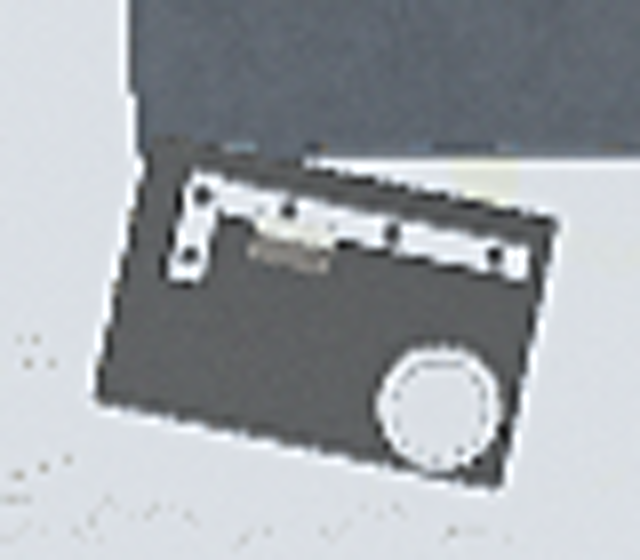

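View pics/sc.png

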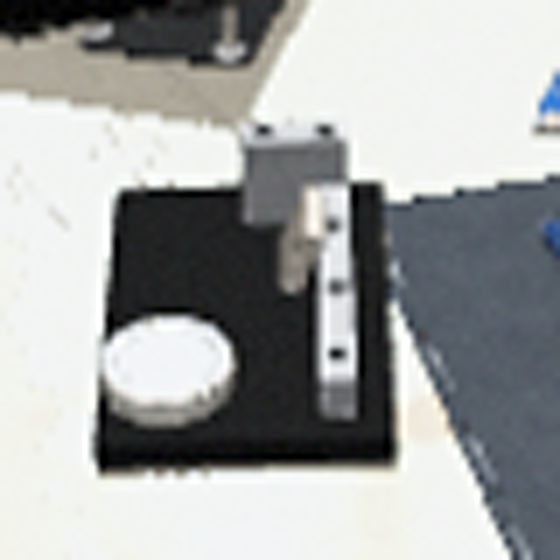

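View pics/both.png

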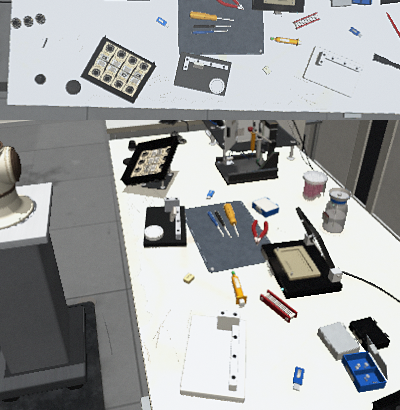

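```bash
cat > fit.py <<'E'
from h import *
from scipy.optimize import least_squares
E
python3 - <<'E'
from h import *
c=snap('top'); s=snap('side')
print(proj(s,[[.589,.343,.02]]))
cr=np.array([[155,140],[557,225],[497,490],[98,402]])/8+np.array([262,185])-.5+.06
W=back(c,cr,.02); print(W.round(4))
# local corners: TL = +x,+y ; TR=+x,-y ; BR=-x,-y ; BL=-x,+y
L=np.array([[60,90],[60,-90],[-60,-90],[-60,90]])/1000
A=W[:,:2]-W[:,:2].mean(0); H=L.T@A; th=np.arctan2(H[0,1]-H[1,0],H[0,0]+H[1,1]); print('yaw',th,W[:,:2].mean(0))
R=np.array([[np.cos(th),-np.sin(th)],[np.sin(th),np.cos(th)]])
print((W[:,:2].mean(0)+L@R.T).round(4)); cor=W[:,:2].mean(0)+R@[.03,.055];print('corner',cor)
# check in side: plate corners
sc=np.array([[118,190],[383,183],[398,465],[97,470]])/7+np.array([230,190])-.44
P=np.c_[W[:,:2].mean(0)+L[[3,0,1,2]]@R.T,np.full(4,.02)]
sc[3]=sc[3]; print(proj(s,P)-sc)
m=masks_of('side','block_30_mid'); mt=masks_of('top','block_30_mid')
for i in mt[:2]+m[:2]: print(i['confidence'],i['rect'])
loc=lambda p:(p[:,:2]-cor)@R
tb=np.array([[250,240],[330,270],[258,220],[340,240]])/8+np.array([262,185])-.44
print('top block pts z=.025/.05',loc(back(c,tb[:2],.024)).round(4),loc(back(c,tb[2:],.048)).round(4))
a=cv2.resize(c['img'][170:215,115:175],None,fx=8,fy=8,interpolation=cv2.INTER_CUBIC)
b=cv2.resize(s['img'][130:220,190:300],None,fx=5,fy=5,interpolation=cv2.INTER_CUBIC)[:450,:480]
cv2.imwrite('pics/b20.png',a)
E
```

```text
[[262.45834055 151.83229824]]
[[ 0.5671 -0.1343  0.02  ]
 [ 0.5344 -0.3091  0.02  ]
 [ 0.4195 -0.2852  0.02  ]
 [ 0.4534 -0.1124  0.02  ]]
yaw -0.19196325990951216 [ 0.4936028  -0.21025636]
[[ 0.5697 -0.1334]
 [ 0.5353 -0.3101]
 [ 0.4175 -0.2872]
 [ 0.4519 -0.1105]]
corner [ 0.533545   -0.16199022]
[[-1.42133565 -0.64731146]
 [-0.77084306 -0.72494588]
 [-0.88010126 -4.54486525]
 [-1.70381637 -4.01732369]]
0.54 [293.6, 211.3, 304.3, 219.9]
0.58 [269.0, 215.7, 277.1, 232.5]
top block pts z=.025/.05 [[-0.0061 -0.0157]
 [-0.0113 -0.0522]] [[ 0.0019 -0.0169]
 [ 0.001  -0.0528]]
```

View pics/b20.png

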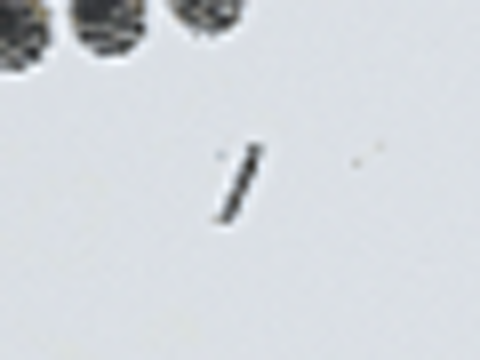

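```bash
rm fit.py
cat >> h.py <<'E'
from scipy.spatial.transform import Rotation as Ro
TH=-0.192; COR=np.array([0.534,-0.162,0.02])
RB=Ro.from_euler('z',TH).as_matrix()
def W(x,y,z): return COR+RB@(np.array([x,y,z])/1000)     # corner-frame mm -> world
def L(p): return (RB.T@(np.array(p)-COR)*1000).round(2)
def cur():
    s=read_state(); q=s['tcp_rot']; return s,Ro.from_quat([q[1],q[2],q[3],q[0]])
def go(p,ydir):   # shift (mm, tool axes) and rotvec to world p, tool down with y along +-ydir
    s,R=cur(); M=R.as_matrix(); best=None
    y=np.array([ydir[0],ydir[1],0.]); y/=np.linalg.norm(y)
    for sg in (1,-1):
        z=np.array([0,0,-1.]); T=np.c_[np.cross(sg*y,z),sg*y,z]
        rv=Ro.from_matrix(M.T@T).as_rotvec()
        print('sh',(M.T@(np.array(p)-s['tcp_pos'])*1000).round(1),'rv',rv.round(4))
E
python3 - <<'E'
from h import *
s,R=cur(); print(s['tcp_pos'],R.as_matrix().round(3).tolist(),s['t'],s['ft_force'])
go(W(2.5,-34,150),RB[:,0])
c=snap('top'); 
e=back(c,np.array([[218,218],[258,145]])/8+np.array([115,170])-.44,.0205); print('b20',e.round(4),e.mean(0))
k=snap('side'); print(L(back(k,[[253.4,243.1]],.034)[0]))
E
```

```text
[0.14051972 0.60895333 0.21524121] [[0.974, -0.225, -0.0], [-0.225, -0.974, -0.0], [-0.0, 0.0, -1.0]] 1.2 [-0.16117582 -0.06528498 -0.53214873]
sh [560.5 696.6  45.3] rv [ 0.      0.     -1.6056]
sh [560.5 696.6  45.3] rv [ 0.    -0.     1.536]
b20 [[0.5738 0.3472 0.0205]
 [0.6059 0.3312 0.0205]] [0.58988379 0.33917661 0.0205    ]
[ -58.45 -121.92   14.  ]
```

Emit:
arm_command --commands '[[[560.5, 696.6, 0, 0, 0, 1.536, 0.57], [560.5, 696.6, 0, 0, 0, 1.536, 0.57], [560.5, 696.6, 0, 0, 0, 1.536, 0.57], [560.5, 696.6, 0, 0, 0, 1.536, 0.57], [560.5, 696.6, 0, 0, 0, 1.536, 0.57], [560.5, 696.6, 0, 0, 0, 1.536, 0.57], [560.5, 696.6, 0, 0, 0, 1.536, 0.57], [560.5, 696.6, 0, 0, 0, 1.536, 0.57], [560.5, 696.6, 0, 0, 0, 1.536, 0.57], [560.5, 696.6, 0, 0, 0, 1.536, 0.57], [560.5, 696.6, 0, 0, 0, 1.536, 0.57], [560.5, 696.6, 0, 0, 0, 1.536, 0.57], [560.5, 696.6, 0, 0, 0, 1.536, 0.57], [560.5, 696.6, 0, 0, 0, 1.536, 0.57], [560.5, 696.6, 0, 0, 0, 1.536, 0.57], [560.5, 696.6, 0, 0, 0, 1.536, 0.57], [560.5, 696.6, 0, 0, 0, 1.536, 0.57], [560.5, 696.6, 0, 0, 0, 1.536, 0.57]]]'

```text
t: 3.55
tcp_pos: [0.5297, -0.1945, 0.2158]
tcp_rot: [0.0, -0.637, 0.771, -0.0]
ft_force: [-0.1, 0.2, -0.1]
width: 0.569
finger_force: 0.0
```

Run:
```python
from h import *
s,R=cur(); print(L(s['tcp_pos'])); go(W(2.5,-34,20.7),RB[:,0])
```

```text
[  2.   -32.72 195.75]
sh [  1.3  -0.4 175.1] rv [-4.0000e-04 -9.0000e-04 -3.1396e+00]
sh [  1.3  -0.4 175.1] rv [-0.0006  0.0002  0.002 ]
```

Emit:
arm_command --commands '[[[1, -0.5, 40, 0, 0, 0.002, 0.57], [1, -0.5, 90, 0, 0, 0.002, 0.57], [1, -0.5, 130, 0, 0, 0.002, 0.57], [1, -0.5, 155, 0, 0, 0.002, 0.57], [1, -0.5, 168, 0, 0, 0.002, 0.57], [1, -0.5, 173, 0, 0, 0.002, 0.57], [1, -0.5, 175, 0, 0, 0.002, 0.57], [1, -0.5, 175, 0, 0, 0.002, 0.57]]]'

```text
t: 4.55
tcp_pos: [0.5309, -0.1969, 0.0411]
tcp_rot: [0.001, -0.635, 0.772, -0.001]
ft_force: [0.2, -0.5, -0.4]
width: 0.57
finger_force: 0.0
```

Emit:
arm_command --commands '[[[0, 0, 0, 0, 0, 0, 0.4], [0, 0, 0, 0, 0, 0, 0.35], [0, 0, 0, 0, 0, 0, 0.32], [0, 0, 0, 0, 0, 0, 0.3], [0, 0, 0, 0, 0, 0, 0.28], [0, 0, 0, 0, 0, 0, 0.26], [0, 0, 0, 0, 0, 0, 0.24], [0, 0, 0, 0, 0, 0, 0.24]]]' --squeeze 8

```text
t: 5.55
tcp_pos: [0.5303, -0.1969, 0.0402]
tcp_rot: [-0.0, -0.635, 0.772, 0.0]
ft_force: [0.8, 0.5, 0.3]
width: 0.242
finger_force: 0.0
```

Emit:
arm_command --commands '[[[0, 0, 0, 0, 0, 0, 0.2], [0, 0, 0, 0, 0, 0, 0.16], [0, 0, 0, 0, 0, 0, 0.12], [0, 0, 0, 0, 0, 0, 0.12]]]'

```text
t: 6.05
tcp_pos: [0.5285, -0.1967, 0.0404]
tcp_rot: [-0.001, -0.635, 0.772, 0.001]
ft_force: [-5.0, 2.4, 6.2]
width: 0.126
finger_force: 3.8
```

Run:
```python
from h import *
s,R=cur();print(L(s['tcp_pos']))
k=snap('side');b=cv2.resize(k['img'][190:270,230:310],None,fx=7,fy=7,interpolation=cv2.INTER_CUBIC)
cv2.imwrite('pics/s1.png',b)
```

```text
[  1.23 -35.08  20.38]
```

View pics/s1.png

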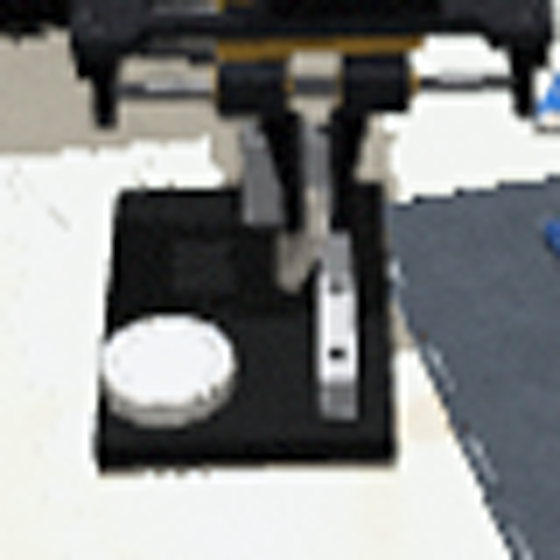

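Run:
```python
from h import *
k=snap('side');f=10
b=cv2.resize(k['img'][200:260,235:295],None,fx=f,fy=f,interpolation=cv2.INTER_CUBIC)
def box(x0,x1,y0,y1,z0,z1,col):
    P=[W(x,y,z) for x in(x0,x1) for y in(y0,y1) for z in (z0,z1)]
    q=((proj(k,P)-[235,200]+.5)*f).astype(int)
    for i in range(8):
        for j in range(i):
            if bin(i^j).count('1')==1: cv2.line(b,q[i].tolist(),q[j].tolist(),col,1)
box(0,14,-135,15,0,20,(0,0,255)); box(-32,14,0,15,0,44,(0,255,0))
box(-4.3,6.7,-44.5,-25.5,1.5,30,(255,0,255))
box(-90,30,-145,35,0,0,(255,255,0))
cv2.imwrite('pics/s2.png',b)
```

```text
(no output)
```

View pics/s2.png

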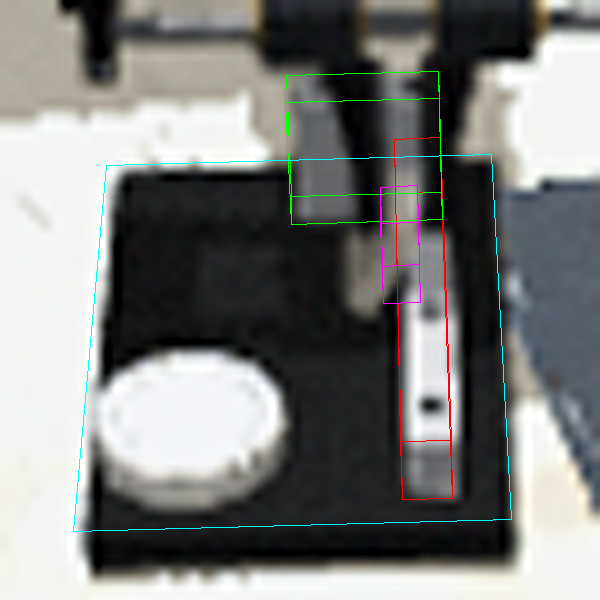

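Emit:
arm_command --commands '[[[0, 0, 0, 0, 0, 0, 0.57], [0, 0, 0, 0, 0, 0, 0.57], [0, 0, 0, 0, 0, 0, 0.57], [0, 0, 0, 0, 0, 0, 0.57], [0, 0, 0.5, 0, 0, 0, 0.57], [0, 0, 1, 0, 0, 0, 0.57]]]'

```text
t: 6.9
tcp_pos: [0.5304, -0.1969, 0.0392]
tcp_rot: [0.0, -0.635, 0.772, -0.0]
ft_force: [0.6, -0.4, -0.3]
width: 0.563
finger_force: 0.0
```

Run:
```python
from h import *
k=snap('side');f=10
b=cv2.resize(k['img'][195:255,240:300],None,fx=f,fy=f,interpolation=cv2.INTER_CUBIC)
s=cur()[0]; print(L(s['tcp_pos']),s['ft_force'])
for y,z,c in [(0,-0,(0,0,255)),(25,0,(0,255,0)),(-25,0,(255,255,0)),(25,-19,(0,255,0)),(-25,-19,(255,255,0))]:
    p=s['tcp_pos']+RB@np.array([y,0,z])/1000
    q=((proj(k,[p])[0]-[240,195]+.5)*f).astype(int).tolist(); cv2.circle(b,q,4,c,-1)
b=cv2.convertScaleAbs(b,alpha=1.5,beta=20)
cv2.imwrite('pics/s3.png',b)
```

```text
[  3.03 -34.93  19.1 ] [-0.61097761 -0.74228435  0.22777464]
```

View pics/s3.png

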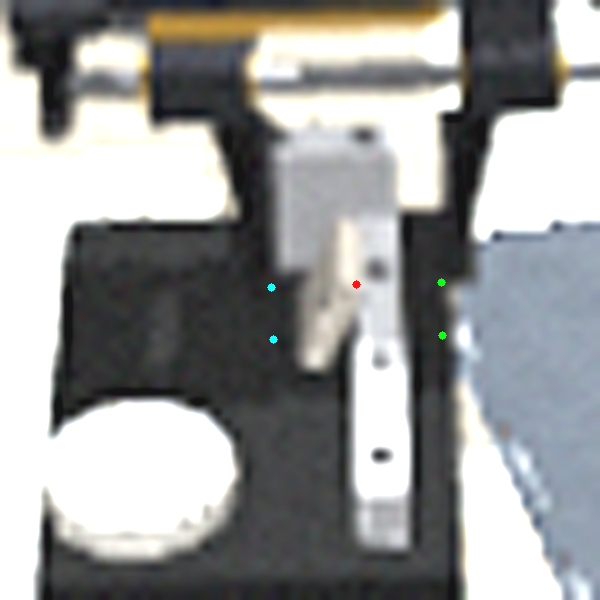

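Emit:
arm_command --commands '[[[0, 0, 0.5, 0, 0, 0, 0.57], [0, 0, 1, 0, 0, 0, 0.57]]]'

```text
t: 7.2
tcp_pos: [0.5303, -0.1969, 0.0382]
tcp_rot: [0.0, -0.635, 0.772, -0.0]
ft_force: [0.4, -0.4, 0.7]
width: 0.568
finger_force: 0.0
```

Emit:
arm_command --commands '[[[0, 0, 1, 0, 0, 0, 0.57], [0, 0, 2, 0, 0, 0, 0.57]]]'

```text
t: 7.45
tcp_pos: [0.5303, -0.1969, 0.0362]
tcp_rot: [0.0, -0.635, 0.772, -0.0]
ft_force: [0.0, 0.2, 0.3]
width: 0.566
finger_force: 0.0
```

Emit:
arm_command --commands '[[[0, 0, 1.5, 0, 0, 0, 0.57], [0, 0, 3, 0, 0, 0, 0.57], [0, 0, 3, 0, 0, 0, 0.57]]]'

```text
t: 7.82
tcp_pos: [0.5302, -0.1969, 0.0331]
tcp_rot: [-0.0, -0.635, 0.772, 0.0]
ft_force: [0.5, -0.1, 1.1]
width: 0.571
finger_force: 0.0
```

Emit:
arm_command --commands '[[[0, 0, 1.5, 0, 0, 0, 0.57], [0, 0, 3, 0, 0, 0, 0.57], [0, 0, 3, 0, 0, 0, 0.57]]]'

```text
t: 8.2
tcp_pos: [0.5302, -0.1969, 0.0301]
tcp_rot: [-0.0, -0.635, 0.772, 0.0]
ft_force: [0.5, -0.8, -0.7]
width: 0.573
finger_force: 0.0
```

Emit:
arm_command --commands '[[[0, 0, 1.5, 0, 0, 0, 0.57], [0, 0, 3, 0, 0, 0, 0.57], [0, 0, 3, 0, 0, 0, 0.57]]]'

```text
t: 8.57
tcp_pos: [0.5302, -0.1969, 0.0271]
tcp_rot: [-0.0, -0.635, 0.772, 0.0]
ft_force: [-0.1, 0.0, -0.4]
width: 0.57
finger_force: 0.0
```

Emit:
arm_command --commands '[[[0, 0, 1, 0, 0, 0, 0.57], [0, 0, 2, 0, 0, 0, 0.57], [0, 0, 2, 0, 0, 0, 0.57]]]'

```text
t: 8.95
tcp_pos: [0.5302, -0.1969, 0.0252]
tcp_rot: [-0.0, -0.635, 0.772, 0.0]
ft_force: [-0.7, 0.2, -0.6]
width: 0.568
finger_force: 0.0
```

Emit:
arm_command --commands '[[[0, 0, 1, 0, 0, 0, 0.57], [0, 0, 2, 0, 0, 0, 0.57], [0, 0, 2, 0, 0, 0, 0.57]]]'

```text
t: 9.32
tcp_pos: [0.5303, -0.1969, 0.0232]
tcp_rot: [-0.0, -0.635, 0.772, 0.0]
ft_force: [-0.3, -0.5, 0.2]
width: 0.571
finger_force: 0.0
```

Emit:
arm_command --commands '[[[0, 0, 0.5, 0, 0, 0, 0.57], [0, 0, 1, 0, 0, 0, 0.57], [0, 0, 1, 0, 0, 0, 0.57]]]'

```text
t: 9.7
tcp_pos: [0.5303, -0.1969, 0.0222]
tcp_rot: [-0.0, -0.635, 0.772, 0.0]
ft_force: [0.4, -0.8, -0.3]
width: 0.567
finger_force: 0.0
```

Emit:
arm_command --commands '[[[0, 0, 0.5, 0, 0, 0, 0.57], [0, 0, 1, 0, 0, 0, 0.57], [0, 0, 1, 0, 0, 0, 0.57]]]'

```text
t: 10.07
tcp_pos: [0.5303, -0.1969, 0.0212]
tcp_rot: [-0.0, -0.635, 0.772, 0.0]
ft_force: [-0.3, -0.2, 0.1]
width: 0.571
finger_force: 0.0
```

Emit:
arm_command --commands '[[[0, 0, 0, 0, 0, 0, 0.45], [0, 0, 0, 0, 0, 0, 0.4], [0, 0, 0, 0, 0, 0, 0.37], [0, 0, 0, 0, 0, 0, 0.34], [0, 0, 0, 0, 0, 0, 0.32], [0, 0, 0, 0, 0, 0, 0.3], [0, 0, 0, 0, 0, 0, 0.28], [0, 0, 0, 0, 0, 0, 0.28]]]' --squeeze 8

```text
t: 11.08
tcp_pos: [0.5303, -0.1969, 0.0212]
tcp_rot: [-0.0, -0.635, 0.772, -0.0]
ft_force: [-0.3, 0.6, -0.1]
width: 0.286
finger_force: 0.3
```

Emit:
arm_command --commands '[[[0, 0, 0, 0, 0, 0, 0.26], [0, 0, 0, 0, 0, 0, 0.24], [0, 0, 0, 0, 0, 0, 0.22], [0, 0, 0, 0, 0, 0, 0.22]]]'

```text
t: 11.58
tcp_pos: [0.5308, -0.197, 0.0213]
tcp_rot: [0.0, -0.635, 0.772, -0.0]
ft_force: [2.1, -0.4, -1.8]
width: 0.267
finger_force: 8.0
```

Run:
```python
from h import *
s=cur()[0]; print(L(s['tcp_pos']),s['ft_force'],RB.T@s['ft_force'],s['width'],s['finger_force'])
k=snap('side')
for m in masks_of('side','block_30_mid')[:2]: print(m['confidence'],m['rect'],m['pixels'].sum())
```

```text
[  3.51 -34.95   1.29] [ 2.07238272 -0.43795882 -1.80467651] [ 2.11787417 -0.03445383 -1.80467651] 0.26722902377946756 7.999880164861679
0.47 [271.3, 215.6, 277.4, 232.4] 48
```

Emit:
arm_command --commands '[[[0, 0, 0, 0, 0, 0, 0.28], [0, 0, 0, 0, 0, 0, 0.3], [0, 0, 0, 0, 0, 0, 0.34], [0, 0, 0, 0, 0, 0, 0.38], [0, 0, -8, 0, 0, 0, 0.38], [0, 0, -16, 0, 0, 0, 0.38], [0, 0, -21.5, 0, 0, 0, 0.38], [0, 3.5, -21.5, 0, 0, 0, 0.38], [0, 7, -21.5, 0, 0, 0, 0.34], [0, 7, -21.5, 0, 0, 0, 0.28], [0, 7, -21.5, 0, 0, 0, 0.22], [0, 7, -21.5, 0, 0, 0, 0.16], [0, 7, -21.5, 0, 0, 0, 0.13], [0, 7, -21.5, 0, 0, 0, 0.1], [0, 7, -21.5, 0, 0, 0, 0.08], [0, 7, -21.5, 0, 0, 0, 0.08]]]' --squeeze 5

```text
t: 13.68
tcp_pos: [0.524, -0.1956, 0.0431]
tcp_rot: [0.0, -0.635, 0.772, -0.0]
ft_force: [0.1, 0.1, 1.7]
width: 0.085
finger_force: 0.7
```

Run:
```python
from h import *
s=cur()[0]; print(L(s['tcp_pos']),RB.T@s['ft_force'],s['width'],s['finger_force'])
```

```text
[ -3.44 -34.94  23.14] [0.03291164 0.10911634 1.72465301] 0.08456525680117835 0.6670314632356167
```

Run:
```python
from h import *
k=snap('side');t=snap('top')
f=lambda i:cv2.convertScaleAbs(cv2.resize(i,None,fx=12,fy=12,interpolation=cv2.INTER_CUBIC),alpha=1.5,beta=20)
cv2.imwrite('pics/s4.png',f(k['img'][195:245,250:300]))
s=cur()[0]; print(s['width'],s['finger_force'],s['ft_force'])
```

```text
0.08254716794326773 1.0787485353648663 [ 0.81655343 -0.70894189  2.03579778]
```

View pics/s4.png

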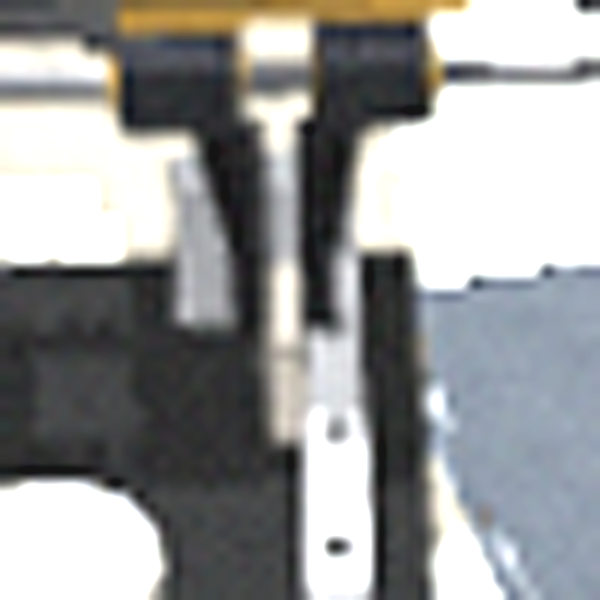

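Emit:
arm_command --commands '[[[0, 0, 0, 0, 0, 0, 0.03], [0, 0, 0, 0, 0, 0, 0.03], [-2, 0, 0, 0, 0, 0, 0.03], [-4, 0, 0, 0, 0, 0, 0.03], [-6, 0, 0, 0, 0, 0, 0.03], [-8, 0, 0, 0, 0, 0, 0.03], [-10, 0, 0, 0, 0, 0, 0.03], [-10, 0, 0, 0, 0, 0, 0.03]]]' --squeeze 8

```text
t: 14.78
tcp_pos: [0.5256, -0.1873, 0.0445]
tcp_rot: [-0.001, -0.636, 0.772, -0.001]
ft_force: [-1.7, -6.1, 11.0]
width: 0.026
finger_force: 5.1
```

Run:
```python
from h import *
s=cur()[0]; print(L(s['tcp_pos']),RB.T@s['ft_force'],s['width'],s['finger_force'])
k=snap('side')
for m in masks_of('side','block_30_mid')[:2]: print(m['confidence'],m['rect'],m['pixels'].sum())
```

```text
[ -3.38 -26.43  24.53] [-0.51436886 -6.30979637 11.02992839] 0.02617714912111689 5.12093324563466
```

Emit:
arm_command --commands '[[[-10, 0, -2, 0, 0, 0, 0.1], [-10, 0, -2, 0, 0, 0, 0.2], [-10, 0, -2, 0, 0, 0, 0.26], [-10, 0, 2, 0, 0, 0, 0.28], [-10, 0, 4, 0, 0, 0, 0.28], [-10, 0, 6, 0, 0, 0, 0.28], [-10, 0, 6, 0, 0, 0, 0.28]]]'

```text
t: 15.75
tcp_pos: [0.5271, -0.1759, 0.0365]
tcp_rot: [-0.0, -0.635, 0.772, 0.0]
ft_force: [0.1, -0.3, 0.2]
width: 0.281
finger_force: 0.0
```

Emit:
arm_command --commands '[[[0, 0, 0, 0, 0, 0, 0.22], [0, 0, 0, 0, 0, 0, 0.17], [0, 0, 0, 0, 0, 0, 0.14], [0, 0, 0, 0, 0, 0, 0.12], [0, 0, 0, 0, 0, 0, 0.1], [0, 0, 0, 0, 0, 0, 0.08], [0, 0, 0, 0, 0, 0, 0.06]]]' --squeeze 4

```text
t: 16.62
tcp_pos: [0.5274, -0.1759, 0.0368]
tcp_rot: [0.0, -0.635, 0.772, -0.0]
ft_force: [0.8, -0.2, 0.8]
width: 0.104
finger_force: 4.0
```

Run:
```python
from h import *
s=cur()[0]; print(L(s['tcp_pos']),RB.T@s['ft_force'],s['width'],s['finger_force'])
k=snap('side')
for m in masks_of('side','block_30_mid')[:2]: print(m['confidence'],m['rect'],m['pixels'].sum())
```

```text
[ -3.8  -14.93  16.8 ] [ 0.81638497 -0.0194153   0.75851663] 0.1036009799147262 3.9985372871160507
0.57 [273.3, 213.7, 275.5, 231.9] 51
```

Emit:
arm_command --commands '[[[0, 0, 0, 0, 0, 0, 0.2], [0, 0, 0, 0, 0, 0, 0.24], [6, 0, 0, 0, 0, 0, 0.24], [12, 0, 0, 0, 0, 0, 0.24], [17, 0, 0, 0, 0, 0, 0.24], [17, 0, 0, 0, 0, 0, 0.17], [17, 0, 0, 0, 0, 0, 0.13], [17, 0, 0, 0, 0, 0, 0.1], [17, 0, 0, 0, 0, 0, 0.08], [17, 0, 0, 0, 0, 0, 0.06], [15, 0, 0, 0, 0, 0, 0.06], [13, 0, 0, 0, 0, 0, 0.06], [11, 0, 0, 0, 0, 0, 0.06], [9, 0, 0, 0, 0, 0, 0.06], [7, 0, 0, 0, 0, 0, 0.06], [7, 0, 0, 0, 0, 0, 0.06]]]' --squeeze 8

```text
t: 18.73
tcp_pos: [0.526, -0.1825, 0.0368]
tcp_rot: [0.0, -0.635, 0.772, 0.0]
ft_force: [0.0, 1.1, 0.8]
width: 0.099
finger_force: 8.0
```

Run:
```python
from h import *
s=cur()[0]; print(L(s['tcp_pos']),RB.T@s['ft_force'],s['width'],s['finger_force'])
k=snap('side')
for m in masks_of('side','block_30_mid')[:2]: print(m['confidence'],m['rect'],m['pixels'].sum())
```

```text
[ -3.91 -21.66  16.76] [-0.16913366  1.10960744  0.82774033] 0.09850350951715967 7.992924749851227
0.64 [332.2, 282.4, 349.6, 312.9] 225
0.45 [273.4, 220.7, 272.6, 227.2] 13
```

Emit:
arm_command --commands '[[[-1, 0, 0, 0, 0, 0, 0.06], [-2, 0, 0, 0, 0, 0, 0.06], [-3, 0, 0, 0, 0, 0, 0.06], [-3, 0, 0, 0, 0, 0, 0.06]]]'

```text
t: 19.32
tcp_pos: [0.5266, -0.1798, 0.0368]
tcp_rot: [0.0, -0.635, 0.772, -0.0]
ft_force: [-0.4, 0.5, 0.3]
width: 0.104
finger_force: 8.0
```

Emit:
arm_command --commands '[[[-1, 0, 0, 0, 0, 0, 0.06], [-2, 0, 0, 0, 0, 0, 0.06], [-3, 0, 0, 0, 0, 0, 0.06], [-3, 0, 0, 0, 0, 0, 0.06]]]'

```text
t: 19.82
tcp_pos: [0.5272, -0.1768, 0.0367]
tcp_rot: [0.0, -0.635, 0.772, 0.0]
ft_force: [0.6, -0.7, 0.0]
width: 0.103
finger_force: 8.0
```

Emit:
arm_command --commands '[[[-1, 0, 0, 0, 0, 0, 0.06], [-2, 0, 0, 0, 0, 0, 0.06], [-2, 0, 0, 0, 0, 0, 0.06]]]'

```text
t: 20.2
tcp_pos: [0.5273, -0.1759, 0.0368]
tcp_rot: [-0.001, -0.635, 0.772, -0.0]
ft_force: [-0.2, -5.4, -0.7]
width: 0.097
finger_force: 8.0
```

Run:
```python
from h import *
s=cur()[0]; print(L(s['tcp_pos']),RB.T@s['ft_force'],s['width'],s['finger_force'])
k=snap('side');t=snap('top')
f=lambda i:cv2.convertScaleAbs(cv2.resize(i,None,fx=12,fy=12,interpolation=cv2.INTER_CUBIC),alpha=1.5,beta=20)
cv2.imwrite('pics/s5.png',f(k['img'][195:245,250:300]))
for m in masks_of('side','block_30_mid')[:2]: print(m['confidence'],m['rect'],m['pixels'].sum())
```

```text
[ -3.94 -14.96  16.8 ] [ 0.82710389 -5.32970659 -0.65019727] 0.09741227661839665 7.993599772453308
0.2 [244.0, 206.6, 287.4, 259.7] 1412
```

View pics/s5.png

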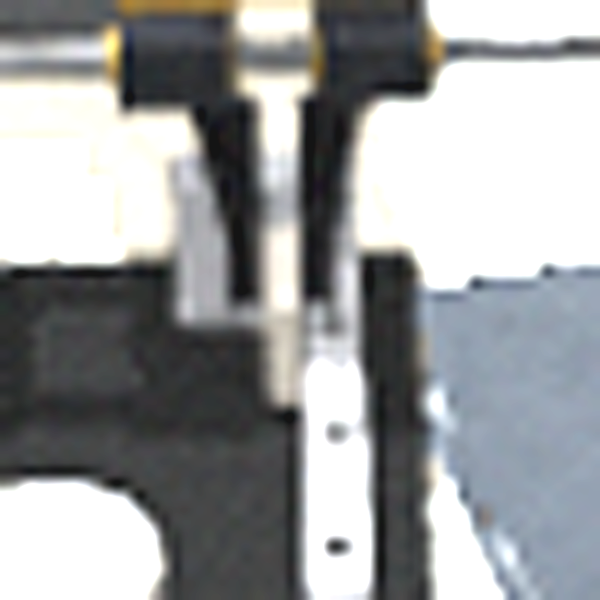

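Emit:
arm_command --commands '[[[-0.5, -0.5, 0, 0, 0, 0, 0.06], [-0.5, -1, 0, 0, 0, 0, 0.06], [-0.5, -1, 0, 0, 0, 0, 0.06]]]'

```text
t: 20.72
tcp_pos: [0.5273, -0.1759, 0.0368]
tcp_rot: [-0.001, -0.635, 0.772, 0.0]
ft_force: [-2.5, -6.4, 1.3]
width: 0.103
finger_force: 8.0
```

Run:
```python
from h import *
s=cur()[0]; print(L(s['tcp_pos']),RB.T@s['ft_force'],RB.T@s['ft_torque'],s['width'],s['finger_force'])
k=snap('side'); p=lambda *a:((proj(k,[W(*a)])[0]-[250,195]+.5)*12).round()
print(p(-4.5,-35,0),p(-4.5,-40,0),p(-9,-20,0))
```

```text
[ -3.93 -14.95  16.75] [-1.2642435  -6.74037321  1.32795017] [-1.94810672  0.18897417  0.02273545] 0.10277436192408482 7.999583333730698
[279. 406.] [279. 418.] [261. 372.]
```

Emit:
arm_command --commands '[[[0, 0.3, 0, 0, 0, 0, 0.14], [0, 0.3, 0, 0, 0, 0, 0.2], [0, 0.3, 0, 0, 0, 0, 0.26], [0, 0.3, 0, 0, 0, 0, 0.28], [0, 0.3, -15, 0, 0, 0, 0.4], [0, 0.3, -60, 0, 0, 0, 0.5], [0, 0.3, -120, 0, 0, 0, 0.6], [0, 0.3, -180, 0, 0, 0, 0.6], [0, 0.3, -190, 0, 0, 0, 0.6]]]'

```text
t: 21.9
tcp_pos: [0.5308, -0.1751, 0.2335]
tcp_rot: [0.004, -0.636, 0.772, -0.005]
ft_force: [0.4, -0.2, -0.1]
width: 0.595
finger_force: 0.0
```

Run:
```python
from h import *
s=cur()[0]; print(s['qpos'].round(2) if hasattr(s['qpos'],'round') else s['qpos'])
go([.590,.339,.23],[.016,.0321])
k=snap('side'); 
for m in masks_of('side','block_30_mid')[:2]: print(m['confidence'],m['rect'],m['pixels'].sum())
```

```text
[-0.03  0.25 -0.14  0.   -1.17 -0.17]
sh [-515.9   40.7    3.2] rv [-0.008   0.0116  1.8399]
sh [-515.9   40.7    3.2] rv [-0.0107 -0.0075 -1.3017]
0.43 [268.3, 216.6, 276.1, 229.4] 36
```

Emit:
arm_command --commands '[[[-516, 41, -5, 0, 0, -1.3, 0.5], [-516, 41, -5, 0, 0, -1.3, 0.5], [-516, 41, -5, 0, 0, -1.3, 0.5], [-516, 41, -5, 0, 0, -1.3, 0.5], [-516, 41, -5, 0, 0, -1.3, 0.5], [-516, 41, -5, 0, 0, -1.3, 0.5], [-516, 41, -5, 0, 0, -1.3, 0.5], [-516, 41, -5, 0, 0, -1.3, 0.5], [-516, 41, -5, 0, 0, -1.3, 0.5], [-516, 41, -5, 0, 0, -1.3, 0.5], [-516, 41, -5, 0, 0, -1.3, 0.5], [-516, 41, 60, 0, 0, -1.3, 0.5], [-516, 41, 120, 0, 0, -1.3, 0.5], [-516, 41, 165, 0, 0, -1.3, 0.5], [-516, 41, 175, 0, 0, -1.3, 0.5], [-516, 41, 175, 0, 0, -1.3, 0.5]]]'

```text
t: 24.0
tcp_pos: [0.5884, 0.3391, 0.0529]
tcp_rot: [-0.0, 0.973, -0.231, 0.001]
ft_force: [0.3, 0.2, 0.9]
width: 0.505
finger_force: 0.0
```

Run:
```python
from h import *
s=cur()[0]; print(s['t'],s['tcp_pos'])
go([.590,.339,.004],[.016,.0321])
```

```text
24.0 [0.58842455 0.33905377 0.05291947]
sh [ 1.4 -0.6 48.9] rv [-1.6000e-03  1.4000e-03  3.1385e+00]
sh [ 1.4 -0.6 48.9] rv [-0.0009 -0.001  -0.0031]
```

Emit:
arm_command --commands '[[[1.4, -0.6, 20, 0, 0, 0, 0.5], [1.4, -0.6, 35, 0, 0, 0, 0.5], [1.4, -0.6, 44, 0, 0, 0, 0.5], [1.4, -0.6, 48, 0, 0, 0, 0.5], [1.4, -0.6, 49, 0, 0, 0, 0.5]]]'

```text
t: 24.62
tcp_pos: [0.5891, 0.3397, 0.0026]
tcp_rot: [0.0, 0.973, -0.23, 0.0]
ft_force: [-0.3, -0.0, -0.8]
width: 0.497
finger_force: 0.0
```

Emit:
arm_command --commands '[[[0, 0, 2, 0, 0, 0, 0.4], [0, 0, 4, 0, 0, 0, 0.35], [0, 0, 5, 0, 0, 0, 0.3], [0, 0, 5, 0, 0, 0, 0.25], [0, 0, 5, 0, 0, 0, 0.2], [0, 0, 5, 0, 0, 0, 0.15], [0, 0, 5, 0, 0, 0, 0.12], [0, 0, 5, 0, 0, 0, 0.08], [0, 0, 5, 0, 0, 0, 0.06], [0, 0, 5, 0, 0, 0, 0.06]]]' --squeeze 10

```text
t: 25.88
tcp_pos: [0.5892, 0.3397, -0.0021]
tcp_rot: [-0.0, 0.973, -0.23, 0.0]
ft_force: [0.2, 0.4, -0.0]
width: 0.1
finger_force: 10.0
```

Emit:
arm_command --commands '[[[0, 0, -20, 0, 0, 0, 0.05], [0, 0, -80, 0, 0, 0, 0.05], [0, 0, -140, 0, 0, 0, 0.05], [0, 0, -200, 0, 0, 0, 0.05], [0, 0, -230, 0, 0, 0, 0.05], [0, 0, -230, 0, 0, 0, 0.05]]]' --squeeze 15

```text
t: 26.62
tcp_pos: [0.5901, 0.3402, 0.233]
tcp_rot: [-0.003, 0.973, -0.23, 0.003]
ft_force: [0.2, 0.7, -1.6]
width: 0.102
finger_force: 15.0
```

Run:
```python
from h import *
s=cur()[0]; print(s['t'],s['tcp_pos'],s['width'],s['ft_force'])
go(W(-3.9,-36,60),RB[:,0])
t=snap('top')
for m in masks_of('top','block_30_mid')[:2]: print(m['confidence'],m['rect'],m['pixels'].sum())
k=snap('side')
cv2.imwrite('pics/s6.png',np.hstack([cv2.resize(k['img'][195:245,250:300],None,fx=8,fy=8,interpolation=cv2.INTER_CUBIC),cv2.resize(t['img'][195:245,275:325],None,fx=8,fy=8,interpolation=cv2.INTER_CUBIC)]))
```

```text
26.625 [0.590116   0.34015736 0.2329653 ] 0.1020014398003152 [ 0.2339743   0.74351352 -1.58170139]
sh [180.3 510.9 149.8] rv [-0.002  -0.0094 -1.8435]
sh [180.3 510.9 149.8] rv [-0.0087  0.0019  1.2981]
```

View pics/s6.png

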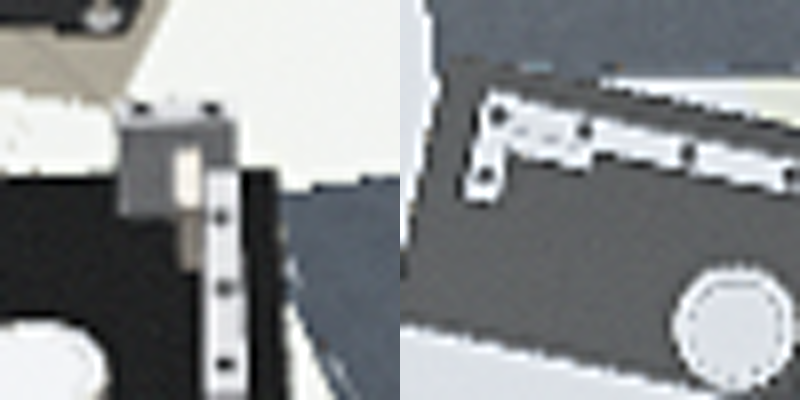

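Emit:
arm_command --commands '[[[180, 511, 0, 0, 0, 1.298, 0.05], [180, 511, 0, 0, 0, 1.298, 0.05], [180, 511, 0, 0, 0, 1.298, 0.05], [180, 511, 0, 0, 0, 1.298, 0.05], [180, 511, 0, 0, 0, 1.298, 0.05], [180, 511, 0, 0, 0, 1.298, 0.05], [180, 511, 0, 0, 0, 1.298, 0.05], [180, 511, 0, 0, 0, 1.298, 0.05], [180, 511, 0, 0, 0, 1.298, 0.05], [180, 511, 0, 0, 0, 1.298, 0.05], [180, 511, 0, 0, 0, 1.298, 0.05], [180, 511, 60, 0, 0, 1.298, 0.05], [180, 511, 110, 0, 0, 1.298, 0.05], [180, 511, 140, 0, 0, 1.298, 0.05], [180, 511, 150, 0, 0, 1.298, 0.05], [180, 511, 150, 0, 0, 1.298, 0.05]]]'

```text
t: 28.78
tcp_pos: [0.5213, -0.1973, 0.0778]
tcp_rot: [-0.0, -0.637, 0.771, 0.0]
ft_force: [0.7, -0.4, 0.1]
width: 0.105
finger_force: 15.0
```

Run:
```python
from h import *
s=cur()[0]; print(s['t'],L(s['tcp_pos']),s['width'],s['ft_force'])
go(W(-3.9,-36,29.5),RB[:,0])
```

```text
28.775 [ -5.76 -37.04  57.78] 0.10479265963501433 [ 0.68280859 -0.37830999  0.14097321]
sh [-1.  -1.9 28.3] rv [ 5.00e-04  7.00e-04 -3.14e+00]
sh [-1.  -1.9 28.3] rv [ 0.0004 -0.0003  0.0016]
```

Emit:
arm_command --commands '[[[-1, -1.9, 8, 0, 0, 0.0016, 0.05], [-1, -1.9, 18, 0, 0, 0.0016, 0.05], [-1, -1.9, 25, 0, 0, 0.0016, 0.05], [-1, -1.9, 27, 0, 0, 0.0016, 0.05], [-1, -1.9, 28, 0, 0, 0.0016, 0.05], [-1, -1.9, 28, 0, 0, 0.0016, 0.05]]]'

```text
t: 29.52
tcp_pos: [0.5231, -0.1974, 0.0499]
tcp_rot: [0.0, -0.635, 0.772, -0.0]
ft_force: [0.4, 0.5, -1.2]
width: 0.098
finger_force: 15.0
```

Run:
```python
from h import *
s=cur()[0]; print(s['t'],L(s['tcp_pos']),s['width'],s['ft_force'])
go(W(-3.9,-36,27.9),RB[:,0])
```

```text
29.525 [ -3.97 -36.8   29.88] 0.09811145263025027 [ 0.38721994  0.47601317 -1.21526826]
sh [-0.8 -0.1  2. ] rv [-0.00e+00  5.00e-04  3.14e+00]
sh [-0.8 -0.1  2. ] rv [-0.0003 -0.     -0.0016]
```

Emit:
arm_command --commands '[[[-0.8, 0, 1, 0, 0, 0, 0.05], [-0.8, 0, 2, 0, 0, 0, 0.05], [-0.8, 0, 2.5, 0, 0, 0, 0.05], [-0.8, 0, 3, 0, 0, 0, 0.05]]]'

```text
t: 30.02
tcp_pos: [0.5235, -0.1967, 0.0477]
tcp_rot: [0.0, -0.636, 0.772, -0.0]
ft_force: [-1.7, 0.9, 7.6]
width: 0.1
finger_force: 15.0
```

Emit:
arm_command --commands '[[[-1.5, 0, -0.2, 0, 0, 0, 0.05], [-3, 0, -0.2, 0, 0, 0, 0.05], [-4.5, 0, -0.2, 0, 0, 0, 0.05], [-6, 0, -0.2, 0, 0, 0, 0.05], [-7.5, 0, -0.2, 0, 0, 0, 0.05], [-9, 0, -0.2, 0, 0, 0, 0.05], [-10.5, 0, -0.2, 0, 0, 0, 0.05], [-12, 0, -0.2, 0, 0, 0, 0.05]]]'

```text
t: 31.02
tcp_pos: [0.5262, -0.1854, 0.0478]
tcp_rot: [0.0, -0.636, 0.772, -0.001]
ft_force: [-1.2, -3.3, 5.5]
width: 0.101
finger_force: 15.0
```

Run:
```python
from h import *
s=cur()[0]; print(s['t'],L(s['tcp_pos']),s['width'],RB.T@s['ft_force'],RB.T@s['ft_torque'])
```

```text
31.025 [ -3.21 -24.5   27.79] 0.10056232749335693 [-0.5409304  -3.41821769  5.50050923] [-1.06081823 -0.02627791  0.00590571]
```

Emit:
arm_command --commands '[[[-1, 0.4, 0, 0, 0, 0, 0.05], [-2, 0.7, 0, 0, 0, 0, 0.05], [-3, 0.7, 0, 0, 0, 0, 0.05], [-4, 0.7, 0, 0, 0, 0, 0.05], [-4, 0.7, 0, 0, 0, 0, 0.05]]]'

```text
t: 31.65
tcp_pos: [0.5263, -0.1813, 0.0477]
tcp_rot: [0.0, -0.636, 0.772, -0.001]
ft_force: [-0.7, -2.7, 6.1]
width: 0.1
finger_force: 15.0
```

Run:
```python
from h import *
s=cur()[0]; print(s['t'],L(s['tcp_pos']),s['width'],RB.T@s['ft_force'],RB.T@s['ft_torque']); go(W(-3.93,-20,27.8),RB[:,0])
```

```text
31.65 [ -3.89 -20.39  27.75] 0.09995197062697403 [-0.17160248 -2.75263402  6.12230599] [-9.52913628e-01 -7.27125611e-02 -4.91124931e-04]
sh [-0.4  0.  -0.1] rv [-1.1000e-03  3.0000e-03  3.1405e+00]
sh [-0.4  0.  -0.1] rv [-0.0019 -0.0007 -0.0011]
```

Friction is about 3 N; continuing in small steps until the stop is felt.

Emit:
arm_command --commands '[[[-0.7, 0, 0, 0, 0, 0, 0.05], [-1.4, 0, 0, 0, 0, 0, 0.05], [-2, 0, 0, 0, 0, 0, 0.05], [-2, 0, 0, 0, 0, 0, 0.05]]]'

```text
t: 32.15
tcp_pos: [0.5266, -0.1794, 0.0478]
tcp_rot: [0.0, -0.636, 0.772, -0.001]
ft_force: [-0.7, -4.5, 5.4]
width: 0.099
finger_force: 15.0
```

Emit:
arm_command --commands '[[[-0.7, 0, 0, 0, 0, 0, 0.05], [-1.4, 0, 0, 0, 0, 0, 0.05], [-2, 0, 0, 0, 0, 0, 0.05], [-2, 0, 0, 0, 0, 0, 0.05]]]'

```text
t: 32.65
tcp_pos: [0.5267, -0.1785, 0.0478]
tcp_rot: [-0.0, -0.636, 0.772, -0.001]
ft_force: [-0.8, -9.3, 5.6]
width: 0.103
finger_force: 15.0
```

Run:
```python
from h import *
s=cur()[0]; print(s['t'],L(s['tcp_pos']),s['width'],RB.T@s['ft_force'],RB.T@s['ft_torque']); go(W(-3.93,-17.5,27.8),RB[:,0])
```

```text
32.65 [ -3.98 -17.6   27.77] 0.1027970139078692 [ 1.03138019 -9.31573425  5.56724575] [-2.47008667 -0.24879497 -0.04632642]
sh [-0.1 -0.1 -0. ] rv [-3.5000e-03  2.2000e-03  3.1406e+00]
sh [-0.1 -0.1 -0. ] rv [-0.0014 -0.0022 -0.001 ]
```

Emit:
arm_command --commands '[[[0.8, 0, -0.3, 0, 0, 0, 0.05], [0.8, 0, -0.3, 0, 0, 0, 0.12], [0.8, 0, -0.3, 0, 0, 0, 0.17], [0.8, 0, -0.3, 0, 0, 0, 0.22], [0.8, 0, -0.3, 0, 0, 0, 0.25], [0.8, 0, 3, 0, 0, 0, 0.25], [0.8, 0, 7, 0, 0, 0, 0.25], [0.8, 0, 10, 0, 0, 0, 0.25], [0.8, 0, 10, 0, 0, 0, 0.25]]]'

```text
t: 33.78
tcp_pos: [0.5258, -0.1776, 0.0365]
tcp_rot: [-0.0, -0.635, 0.772, 0.0]
ft_force: [0.1, 0.6, -0.6]
width: 0.252
finger_force: 0.0
```

Run:
```python
from h import *
s=cur()[0]; print(s['t'],L(s['tcp_pos']),s['width'],RB.T@s['ft_force']); go(W(-3.93,-17.5,17),RB[:,0])
```

```text
33.775 [ -5.07 -16.83  16.51] 0.2520763929838476 [ 0.0286453   0.60287957 -0.55977391]
sh [ 0.7 -1.1 -0.5] rv [-2.0000e-04 -1.5000e-03  3.1399e+00]
sh [ 0.7 -1.1 -0.5] rv [ 0.0009 -0.0001 -0.0017]
```

Emit:
arm_command --commands '[[[0.5, -1.2, -0.5, 0, 0, 0, 0.25], [0.5, -1.2, -0.5, 0, 0, 0, 0.2], [0.5, -1.2, -0.5, 0, 0, 0, 0.17], [0.5, -1.2, -0.5, 0, 0, 0, 0.14], [0.5, -1.2, -0.5, 0, 0, 0, 0.12], [0.5, -1.2, -0.5, 0, 0, 0, 0.1], [0.5, -1.2, -0.5, 0, 0, 0, 0.08], [0.5, -1.2, -0.5, 0, 0, 0, 0.06], [0.5, -1.2, -0.5, 0, 0, 0, 0.06]]]' --squeeze 8

```text
t: 34.9
tcp_pos: [0.5272, -0.1782, 0.0374]
tcp_rot: [-0.0, -0.635, 0.772, 0.0]
ft_force: [-0.4, -0.7, 0.1]
width: 0.101
finger_force: 8.0
```

Run:
```python
from h import *
s=cur()[0]; print(s['t'],L(s['tcp_pos']),s['width'],RB.T@s['ft_force'],RB.T@s['ft_torque'])
```

```text
34.9 [ -3.62 -17.25  17.45] 0.10120106685123546 [-0.30740974 -0.7264364   0.08865367] [ 0.08973681  0.07476897 -0.0185016 ]
```

Emit:
arm_command --commands '[[[-0.7, -0.5, 0, 0, 0, 0, 0.06], [-1.5, -1, 0, 0, 0, 0, 0.06], [-1.5, -1.5, 0, 0, 0, 0, 0.06], [-1.5, -1.5, 0, 0, 0, 0, 0.06]]]'

```text
t: 35.4
tcp_pos: [0.5272, -0.1781, 0.0374]
tcp_rot: [-0.002, -0.635, 0.772, 0.001]
ft_force: [-4.4, -5.3, 2.5]
width: 0.104
finger_force: 8.0
```

Run:
```python
from h import *
s=cur()[0]; print(s['t'],L(s['tcp_pos']),s['width'],RB.T@s['ft_force'],RB.T@s['ft_torque'])
```

```text
35.4 [ -3.63 -17.15  17.41] 0.10409989883903811 [-3.3604331  -6.00776405  2.54560899] [-1.60710167  0.63848371  0.04574406]
```

Emit:
arm_command --commands '[[[0.9, 1.1, 0, 0, 0, 0, 0.06], [0.9, 1.1, 0, 0, 0, 0, 0.12], [0.9, 1.1, 0, 0, 0, 0, 0.16], [0.9, 1.1, 0, 0, 0, 0, 0.2], [0.9, 1.1, 0, 0, 0, 0, 0.25], [0.9, 1.1, 0, 0, 0, 0, 0.27], [0.9, 1.1, -10, 0, 0, 0, 0.27], [0.9, 1.1, -25, 0, 0, 0, 0.27], [0.9, 1.1, -60, 0, 0, 0, 0.3], [0.9, 1.1, -120, 0, 0, 0, 0.3], [0.9, 1.1, -180, 0, 0, 0, 0.3], [0.9, 1.1, -180, 0, 0, 0, 0.3]]]'

```text
t: 36.9
tcp_pos: [0.531, -0.1784, 0.225]
tcp_rot: [0.005, -0.636, 0.772, -0.005]
ft_force: [0.2, 0.4, -0.7]
width: 0.301
finger_force: 0.0
```

Run:
```python
from h import *
s=cur()[0]; print(s['t'],s['tcp_pos'],s['width'],s['ft_force'])
for n in('side','top'):
    k=snap(n)
    for q in('block_30_mid','block_20_mid'):
        for m in masks_of(n,q)[:2]:
            ys,xs=np.nonzero(m['pixels']); print(n,q,round(m['confidence'],2),m['rect'],xs.mean(),ys.mean())
    P=[W(x+.6,y,z) for x in(-9,0) for y in(-35,0) for z in(0,50.5)]; p=proj(k,P); print('exp',p.min(0),p.max(0))
    # flushness: grey profile across the block in the side view at rows of lower and upper block
    if n=='side':
        for z in (10,25,35,46):
            u,v=proj(k,[W(-4,-35,z)])[0]; print(z,round(v),k['img'][int(round(v)),int(u)-4:int(u)+6].mean(1).round().astype(int),int(u)-4)
```

```text
36.9 [ 0.53097078 -0.17844047  0.22502824] 0.3005993790188956 [ 0.16350032  0.43277368 -0.71628067]
side block_20_mid 0.41 [240.6, 210.4, 287.0, 259.0] 267.2301635372502 234.68746214415506
exp [270.89018681 207.64044035] [274.4842639  228.40281331]
10 226 [ 19  20  18  24  72 123 112 153 235 230] 268
25 221 [ 82  85  85  83 101 116 111  91 112  67] 268
35 219 [102  99 100 102 112 126 116  99 138 134] 268
46 215 [101 102 103 101  93  95  95  93 101 101] 268
exp [288.19419964 210.89178448] [299.18773007 216.33198389]
```

Run:
```python
from h import *
k=snap('side'); print(k['img'][203:231,264:282].mean(2).round().astype(int))
for y,z in((-35,0),(-35,30),(-35,50.5),(0,50.5)): print(y,z,proj(k,[W(-8.5,y,z),W(.5,y,z)]).round(1).tolist())
t=snap('top'); print(t['img'][208:220,284:304].mean(2).round().astype(int))
```

```text
[[163 164 165 167 169 167 165 169 168 164 167 168 167 165 167 166 167 162]
 [165 165 167 167 165 165 165 166 166 166 165 168 166 167 167 166 170 163]
 [165 165 164 165 168 170 171 167 168 168 167 167 167 166 169 167 169 166]
 [171 170 169 170 170 171 164 151 168 166 167 168 167 168 168 167 169 166]
 [160 154 145 132 140 158 150 127 143 142 139 129 122 136 155 166 167 166]
 [123 123  83  36  69 123 133 129 130 126 119  59  42  89 144 173 169 169]
 [105 130 103  94 102 122 134 139 148 151 140  77  93 111 137 163 170 170]
 [112 120 123 123 120 120 120 125 150 153 138  94 110 110 113 137 173 164]
 [116  96  98 100 102 100  97 107 144 151 139  92 102 102  99 120 169 163]
 [135  95 100 101  99  99  98 109 145 154 137  96  99 101  98 120 170 167]
 [133  97  98 102 100 101 101 110 139 153 140  94  99  99 100 122 173 169]
 [128  98 101 100 101 100 103 103 117 126 121  96 102 102  98 123 176 174]
 [ 99 102 101 103 101 103 102 102  94  98  97  94 100 100 102 114 135 136]
 [ 68 108 104  98 101 102  97 101 106 112 109  94 120 119 119 108  27  32]
 [ 51 108 100  98  99  99  98 100 111 112 109 106 
[... 1482 characters left out ...]
 116 113
  110 111]
 [136  87 126 130 107  93  96  96  97  97  97  99  96 100 100 105 106 103
  102 101]
 [223  97 116 124 165  98  93  93  98  97  97  98 100  97 100  97  98  96
  102  97]
 [205 175 103 125 152 112 101  91  96  90  98  98  99  98  97  99  97  99
   94  96]
 [192 201 153 133 121 128 130  98  89  86  92  97  96  99  96  96  95  95
   98  96]
 [178 186 134  97 115 121 124 131 109  96  93  85  91  94  91  94  94  95
   94  90]
 [165 170 172 129 124  97 113 124 131 131 110  75  93  95  93 100  96  93
  100  94]
 [147 147 149 156 163 118  95  98 119 123 127 132 131 132 102 121 105 108
  129 127]
 [123 127 124 132 133 138 119  73  64 104 119 122 124 126 117 157 115 127
  128 123]]
```

```bash
python3 -c "
from rig import *
print(job_done())"
```

```text
the job is handed in; nothing more can be done
None
```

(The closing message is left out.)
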